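Lacquer-thickness check on a clamped fish can

TASK

Check the lacquer on the upturned fish can: first turn the red clamp knob clockwise to its stop so that the can is held tight, then take the blue gauge pen out of its stand and hold it upright on the can with its spring foot inside the blue ring, pressed so gently that the foot is about half-way in and never bottoms hard. Finish still holding the pen in place like that, with the clamp left tight; leave everything else on the bench where it is.

Things in the scene. Friction and masses are not known exactly. Their poses are not given: they have to be found in the camera images.
- clamp: Sample clamp fixed to the bench; plate x -110 to 80, y +-65, 12 mm thick. Origin: underside, z up; clamps along +x, can lies along y. Steel fence face at x = 60, 90 wide, top at z = 26. Four pins 8 mm thick, tops at z = 25, at x = 14 and 46, y = +-60.5. Grey housing 52 x 52, top at z = 36, centred on x = -72 under the knob. Open pad face at x = -3.5 (all mm, local axes).
- clamp_knob (a joint): Angle of the red clamp knob (rad): 0 = open, bar along the clamp's x; grows clockwise seen from above; hard stop at 1.4 (bar nearly across), where it stays by itself and the pad pinches the can with about 15 N. Starts at 0 to 0.15. Turning takes 0.1 to 0.16 N m.
- clamp_knob_grip (a point): On the knob's vertical axis (x = -72 mm, y = 0 of the clamp), 64 mm above the bench: TCP height to pinch the knob. The knob is an upright red bar 46 mm long, 13 mm thick, from 42 to 72 mm above the bench, on a black disc 34 mm across (top at 42 mm). Its x axis lies along the bar and turns with it.
- clamp_pad: Black rubber pad of the clamp, 8 x 50 x 14 mm, on a plunger and a 10 N/mm spring; it moves 5 mm towards the fence as the knob goes from open to its stop. Origin: centre of its back face; x points to the fence.
- can: Empty gold-lacquered fish can, upside down in the clamp, loose with about 3.5 mm of play until clamped against the fence: 60 (local x) x 105 (local y) x 22 mm tall, about 40 g, silver seam at the bottom. Origin: centre of its underside, 12 mm above the bench; its flat upper face is 34 mm above the bench.
- spot (a point): Centre of the blue ring (inner diameter 20 mm, outer 24 mm, flat) drawn on the can's upper face, 6 mm along x and 22 mm along y from the can's centre. 34 mm above the bench.
- stand: Grey pen stand fixed to the bench: foot 72 x 72 x 5 mm, block 44 x 44 mm up to 56 mm, square socket 28 x 28 mm whose ledge is 30 mm above the bench. Origin: underside, z up.
- gauge: Blue pen-type gauge, about 120 g, upright in the stand: square body 24 x 24 x 115 mm, flats along local x and y. Origin: centre of the body's lower end, 30 mm above the bench at first; z runs up the pen. Top at 145 mm above the bench: 89 mm stand clear of the socket. Centre of mass 50 mm above the origin. Below the origin: black nose (15 mm thick, 12 mm long), then the steel spring foot.
- gauge_tip (a point): Centre of the end face of the pen's steel spring foot (10 mm in diameter), on the pen's axis, 22 mm below the pen's origin when the foot is out.
- gauge_foot (a joint): How far the spring foot is pushed in (m): 0 = out, 0.008 = fully in. Spring 0.5 N/mm with 1 N preload: 3 N half-way (4 mm), 5 N fully in.
- can2: Full fish can with a ring-pull, 60 x 105 x 22 mm, to be left alone. Origin: centre of underside.
- beaker: White beaker, 68 mm across, 85 mm tall, to be left alone. Origin: centre of underside.
- vial: Small glass vial with grey cap, 28 mm across, 50 mm tall, to be left alone. Origin: centre of underside.
- jar: Amber jar with red cap, 54 mm across, 75 mm tall, to be left alone. Origin: centre of underside.
- zero_disc: Steel zero disc of the gauge, 40 mm across, 8 mm thick, to be left alone. Origin: centre of underside.
- marker: White marker pen with blue cap lying on the bench, 130 mm long, 15 mm thick, to be left alone. Origin: under its middle; x along the pen.
Not all that is in view belongs to the job. What is shaped like the gauge but brown or pink is not meant. There is more than one size of the clamp; the job needs the smaller.

How it is judged:
By the outcome, as a careful person would: the job done as asked, in the order asked, and still so for the second after the job is handed in, while the arm keeps its last pose, push and grip.
It also fails if it takes over 54 s, if anything falls off the work surface, if the arm or the gripper's body presses on something with over 40 N, if the wrist force passes 120 N, or if a joint passes its speed limit or range.

ROBOT

A 7-joint arm with a two-finger parallel gripper is mounted at the origin on the work surface. World frame = base frame: x ahead of the robot, y to its left, z up, the work surface at z = 0. Lengths are in m, angles in rad, forces in N, time in s.
With the tool pointing down it reaches from about 0.4 to 0.9 m from the base axis. Payload 5.6 kg.
Tool frame: the origin (TCP) lies between the finger pads, 19 mm behind the fingertips; this is the grasp point; z points along the fingers, y is the line along which they close (so a half turn about z gives the same grasp; the last joint's range is limited). The gripper opens to 92 mm and grips with 3 to 60 N. Pads are 20 mm wide; open, the fingers measure 128 mm over their backs; the gripper's body (75 mm by 189 mm) begins 69 mm behind the grasp point.
Start: joints at [-0.043, 0.468, -0.012, 1.603, 0.006, 1.071, -0.056], TCP at [0.65, -0, 0.233] pointing down, gripper open.
Joint ranges: [-2.53, 2.53], [-0.31, 2.02], [-1.57, 1.55], [0.28, 2.44], [-1.29, 4.43], [0.15, 1.84], [-2.92, 2.92]. Speed limits (rad/s): [2.57, 2.57, 3.14, 3.14, 3.14, 3.14, 3.14].

INTERFACE

Orientations are given as a rotation vector (axis times angle).
In Python, from station import manip, optics, workorder gives the robot as it stands. The module is installed in compiled form; this text tells all that it offers.
- The arm moves only by the tool carry_out, never from a script. Its argument "deltas" is a list of rows, each a list of 7 numbers: the turn, a rotation vector about the tool's x, y, z each as a share of pi rad, from -1 to 1, then the shift along the tool's x, y, z each as a share of 500 mm, from -1 to 1, then the opening, from 0 (shut) to 1 (fully open). In form: [[wx, wy, wz, tx, ty, tz, hand], ...]. A call has 1 to 20 rows; each row is the pose to reach, as a shift and turn from the pose commanded when the call began, along the tool's axes at that moment, turning the shorter way round; what a row does not reach only later rows make up. A row lasts 1/12 s, in which the tool goes at most 41.7 mm and 7.16 degrees, less where a joint would pass 70% of its speed; a pose out of reach is approached as far as the arm can. A call with a number of a shift or a turn outside -1 to 1 is refused whole. A call with a gripper value outside its range is refused whole. The fingers move at their own pace and stop on an object; "force" is the grip in N (left out, the last holds). Time passes only in rows, so rows that repeat a pose let the fingers close. It gives the time, the measured TCP pose, the force, the opening and the grip force at its end, in the units of the state.
- manip.read_state(): the state, without advancing time (a new reading comes with each control period).
- optics.grab_frame(name): name is "scene" or "side" or "wrist"; returns the picture (420x560x3 uint8, red, green, blue); there is no depth.
- optics.camera_model(name): a dict with "camera_matrix" (3x3 intrinsics, pixels), "dist_coeffs" ([k1, k2, p1, p2, k3] as OpenCV has them; the pictures are not rectified), "R" (3x3) and "t" (3): a world point X has camera coordinates R X + t. Camera axes: x right, y down, z forward; pixel columns grow to the right and rows downward; lengths in m; the calibration is good to about 2 mm. A picture is of the moment at which its call begins: read the wrist's pose just before it. camera_model takes no time and is no camera call; for the wrist camera it gives the pose at the moment of the call.
- workorder.finish_job(): hands the job in; it is judged then, once.
The state is a dict: "clock": time; "joint_pos": joint angles; "qvel": joint speeds; "tau": joint torques, N m; "ee_pos": TCP position; "eef_rot": TCP orientation; "contact_force": force on the tool from outside, world axes, zero at the start; "moment": the same for the moment, N m; "opening": finger opening in m; "gripper_force": force on a finger pad.
Only numpy, scipy, OpenCV 4.12 (cv2) and the standard library are available. Lean on these libraries where they do the work, as an engineer would, in place of code of your own. Each camera call takes 0.05 s, during which the arm holds its last target. There are 200 camera calls.

## Working session

There is one attempt and no reset: what is moved stays moved. The work goes in short steps, Python scripts to look and compute and a tool call to move; the robot and the scene stay as the last step left them, time stands still between calls to the robot, and variables do not carry over. Pictures are saved under pics/ and viewed, at most 10 in all, crops included, and the job is handed in when it is done.

Besides the shell and the picture viewer there is one more tool, called after ">>>" as name(argument=value, ...), one argument or row to a line, values as JSON. carry_out: Moves the arm, as the interface text tells. Its arguments: {"type":"object","properties":{"deltas":{"type":"array"},"force":{"type":"number"}},"required":["deltas"]}

```bash
mkdir -p pics; cat > h.py <<'E'
import numpy as np, cv2
from station import manip, optics, workorder
def grab(n,save=None):
    m=optics.camera_model(n); im=optics.grab_frame(n)
    if save: cv2.imwrite('pics/'+save,im[:,:,::-1])
    return im,m
def ray(m,uv):
    K=np.array(m["camera_matrix"],float);d=np.array(m["dist_coeffs"],float);R=np.array(m["R"]);t=np.array(m["t"])
    p=cv2.undistortPoints(np.array(uv,float).reshape(-1,1,2),K,d).reshape(-1,2)
    D=np.c_[p,np.ones(len(p))]@R
    return -R.T@t,D
def plane(m,uv,z):
    c,D=ray(m,uv); return c+D*((z-c[2])/D[:,2])[:,None]
def proj(m,P):
    R=np.array(m["R"]);t=np.array(m["t"])
    return cv2.projectPoints(np.array(P,float).reshape(-1,3),cv2.Rodrigues(R)[0],t,np.array(m["camera_matrix"],float),np.array(m["dist_coeffs"],float))[0].reshape(-1,2)
E
python3 - <<'E'
from h import *
s=manip.read_state(); print({k:np.round(v,4).tolist() for k,v in s.items()})
for n in ["scene","side","wrist"]:
    im,m=grab(n,n+'0.png'); print(n,np.round(-np.array(m["R"]).T@np.array(m["t"]),3),np.round(np.array(m["R"]),2).tolist())
E
```

```text
{'clock': 0.0, 'joint_pos': [-0.043, 0.4684, -0.0116, 1.6036, 0.006, 1.0713, -0.0563], 'qvel': [-0.0003, 0.0014, -0.0002, -0.0011, -0.0003, -0.0005, -0.0002], 'tau': [-0.0003, -52.0573, -0.0132, -24.3752, -0.0567, 0.0173, 0.0002], 'ee_pos': [0.6495, -0.0001, 0.2323], 'eef_rot': [-2.2207, -2.2206, 0.002], 'contact_force': [1.088, -0.0266, -0.4986], 'moment': [-0.0138, -0.0034, 0.0443], 'gripper_force': 0.0, 'opening': 0.0915}
scene [ 1.321 -0.367  0.697] [[0.39, 0.92, 0.02], [0.51, -0.19, -0.84], [-0.77, 0.33, -0.54]]
side [0.236 0.772 0.899] [[-0.95, -0.31, 0.02], [-0.23, 0.68, -0.69], [0.2, -0.66, -0.72]]
wrist [0.65  0.077 0.384] [[1.0, -0.0, -0.0], [0.0, -0.96, 0.27], [-0.0, -0.27, -0.96]]
```

View pics/scene0.png

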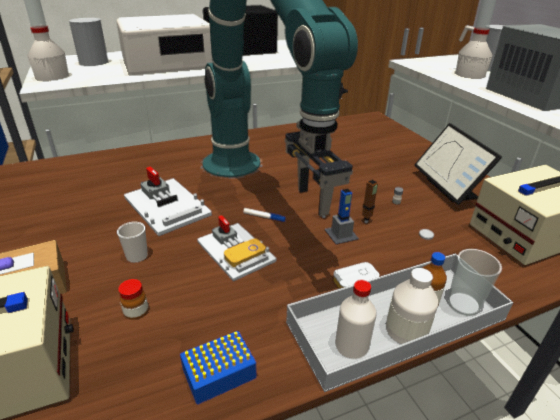

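View pics/side0.png

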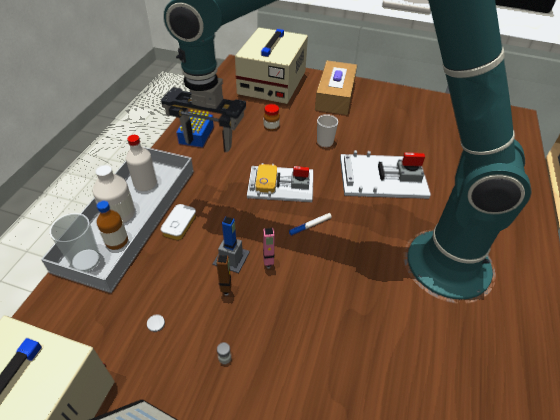

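View pics/wrist0.png

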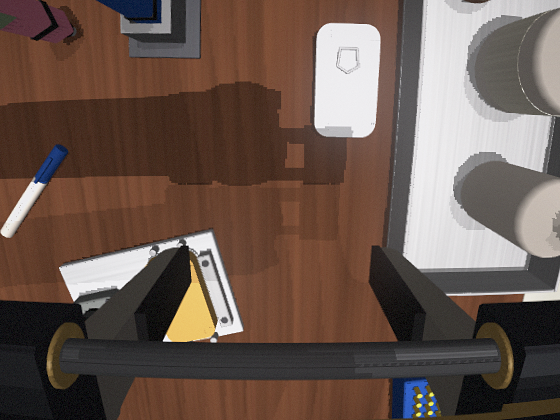

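The scene view shows the small clamp's red knob at (224,225), the can at (247,252) and the blue pen at (345,205). The side view has the same things at (301,173), (266,178) and (230,233). The wrist view shows only part of the clamp. The brown and pink look-alike pens stand near the stand, and the larger clamp is nearer the base.

```bash
cat >> h.py <<'E'
def hsv(im): return cv2.cvtColor(im,cv2.COLOR_RGB2HSV)
def blobs(mask,amin=15):
    n,l,st,c=cv2.connectedComponentsWithStats(mask.astype(np.uint8))
    return [(st[i,4],c[i].round(1).tolist(),st[i,:4].tolist()) for i in range(1,n) if st[i,4]>=amin],l
def tri(ms,uvs):
    A=np.zeros((3,3));b=np.zeros(3)
    for m,uv in zip(ms,uvs):
        c,D=ray(m,[uv]);d=D[0]/np.linalg.norm(D[0]);P=np.eye(3)-np.outer(d,d);A+=P;b+=P@c
    return np.linalg.solve(A,b)
E
python3 - <<'E'
from h import *
S={}
for n in ["scene","side"]:
    im=cv2.imread('pics/%s0.png'%n)[:,:,::-1].copy();m=optics.camera_model(n);h=hsv(im);H,s,v=[h[...,i].astype(int) for i in range(3)]
    red=((H<5)|(H>175))&(s>180)&(v>90); blue=(H>105)&(H<128)&(s>150)&(v>50); gold=(H>17)&(H<27)&(s>140)&(v>150)
    for k,M in dict(red=red,blue=blue,gold=gold).items():
        print(n,k)
        for b in blobs(M,25)[0]: print('  ',b)
ms=[optics.camera_model("scene"),optics.camera_model("side")]
print('knob',tri(ms,[(224,225),(301,173)]))
print('penTop',tri(ms,[(346,191),(229,221)]))
for m,uv in zip(ms,[(247,249),(266,176)]): print('can',plane(m,[uv],.034))
for m,uv in zip(ms,[(224,225),(301,173)]): print('knob',plane(m,[uv],.06))
E
```

```text
scene red
   (np.int32(36), [37.1, 29.8], [32, 28, 12, 5])
   (np.int32(36), [482.5, 31.6], [477, 30, 12, 4])
   (np.int32(120), [152.4, 175.1], [147, 167, 12, 17])
   (np.int32(89), [223.3, 223.3], [219, 215, 10, 17])
   (np.int32(359), [129.7, 288.3], [118, 279, 24, 20])
   (np.int32(215), [362.0, 288.1], [354, 281, 17, 16])
scene blue
   (np.int32(168), [2.1, 145.8], [0, 126, 8, 38])
   (np.int32(111), [526.6, 188.9], [519, 184, 16, 10])
   (np.int32(177), [343.7, 204.8], [339, 191, 13, 27])
   (np.int32(62), [277.6, 217.2], [271, 214, 14, 7])
   (np.int32(133), [437.8, 258.3], [432, 252, 13, 13])
   (np.int32(322), [15.5, 301.9], [4, 293, 23, 19])
   (np.int32(2260), [218.0, 371.8], [180, 333, 76, 71])
   (np.int32(27), [245.1, 345.5], [241, 338, 9, 15])
scene gold
   (np.int32(506), [243.0, 250.5], [224, 238, 42, 25])
side red
   (np.int32(113), [271.3, 108.3], [265, 104, 14, 11])
   (np.int32(72), [132.6, 138.5], [128, 135, 11, 10])
   (np.int32(176), [413.5, 158.0], [404, 153, 21, 12])
   (np.int32(101), [300.7, 170.7], [293, 167, 16, 9])
side blue
   (np.int32(33), [280.2, 31.8], [276, 29, 8, 8])
   (np.int32(60), [265.5, 51.2], [262, 47, 8, 9])
   (np.int32(320), [202.0, 133.7], [188, 119, 25, 28])
   (np.int32(84), [180.7, 136.6], [177, 128, 10, 16])
   (np.int32(111), [102.7, 206.1], [97, 201, 12, 12])
   (np.int32(243), [228.5, 233.3], [222, 219, 14, 27])
   (np.int32(81), [296.8, 229.5], [289, 225, 16, 10])
   (np.int32(299), [29.2, 348.1], [17, 339, 24, 21])
side gold
   (np.int32(399), [266.5, 175.6], [256, 164, 21, 25])
knob [ 0.44108276 -0.15152029  0.05270193]
penTop [0.53235939 0.16204868 0.14373521]
can [[ 0.53827518 -0.11982025  0.034     ]]
can [[ 0.53937313 -0.12551497  0.034     ]]
knob [[ 0.45087312 -0.15401886  0.06      ]]
knob [[ 0.43937302 -0.14339523  0.06      ]]
```

>>> carry_out(
  deltas=[
    [0, 0, 0, -0.42, -0.3, 0, 1],
    [0, 0, 0, -0.42, -0.3, 0, 1],
    [0, 0, 0, -0.42, -0.3, 0, 1],
    [0, 0, 0, -0.42, -0.3, 0, 1],
    [0, 0, 0, -0.42, -0.3, 0, 1],
    [0, 0, 0, -0.42, -0.3, 0, 1],
    [0, 0, 0, -0.42, -0.3, 0, 1],
    [0, 0, 0, -0.42, -0.3, 0, 1],
    [0, 0, 0, -0.42, -0.3, 0, 1],
    [0, 0, 0, -0.42, -0.3, 0, 1],
  ],
)

```text
clock: 0.98
ee_pos: [0.5011, -0.2083, 0.2332]
eef_rot: [-2.219, -2.224, -0.001]
contact_force: [0.4, 0.4, -0.8]
opening: 0.0922
gripper_force: 0.0
```

```bash
python3 - <<'E'
from h import *
s=manip.read_state(); print(s["clock"],s["ee_pos"],s["eef_rot"])
im,m=grab("wrist","wrist1.png")
np.savez('w1.npz',**{k:np.array(v) for k,v in m.items()})
print(m["camera_matrix"],m["dist_coeffs"])
h=hsv(im);H,s,v=[h[...,i].astype(int) for i in range(3)]
red=((H<5)|(H>175))&(s>150)&(v>60); gold=(H>15)&(H<28)&(s>100)&(v>120);blue=(H>100)&(H<128)&(s>120)&(v>50)
for k,M in dict(red=red,gold=gold,blue=blue).items():
    print(k)
    for b in blobs(M,80)[0]: print('  ',b)
E
```

```text
0.9833 [ 0.50109264 -0.20826419  0.23322504] [-2.21856457e+00 -2.22399755e+00 -1.40556119e-03]
[[365.19647635   0.         279.66685788]
 [  0.         365.19647635 209.15593296]
 [  0.           0.           1.        ]] [-0.10037429  0.          0.          0.          0.        ]
red
   (np.int32(713), [211.0, 132.4], [185, 121, 56, 23])
   (np.int32(788), [387.2, 387.1], [365, 377, 46, 23])
gold
   (np.int32(1404), [327.4, 141.3], [297, 127, 58, 32])
   (np.int32(137), [509.3, 356.9], [505, 340, 9, 41])
blue
   (np.int32(3056), [544.7, 250.2], [525, 195, 35, 106])
```

View pics/wrist1.png

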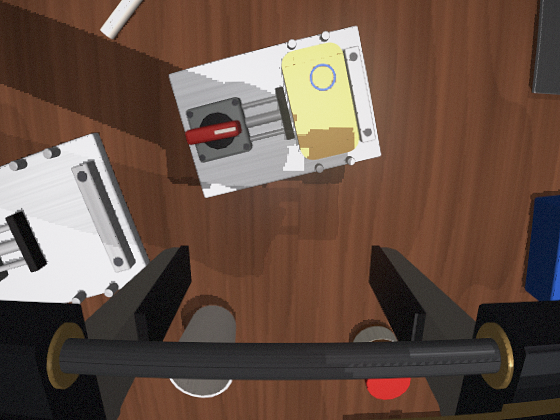

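The wrist view shows the whole small clamp. The plate corners are at about (169,74), (358,27), (381,155) and (206,196). The knob bar runs from about (187,137) to (240,128), and the blue ring is at (322,77).

```bash
python3 - <<'E'
from h import *
im=cv2.imread('pics/wrist1.png')[:,:,::-1].copy(); m=dict(np.load('w1.npz'))
P=plane(m,[(169,74),(358,27),(381,155),(206,196)],.012)[:,:2]
L=np.array([(-110,65),(80,65),(80,-65),(-110,-65)])/1e3
print('sides',[round(np.linalg.norm(P[i]-P[(i+1)%4])*1e3,1) for i in range(4)])
a=L-L.mean(0);b=P-P.mean(0)
th=np.arctan2((a[:,0]*b[:,1]-a[:,1]*b[:,0]).sum(),(a*b).sum());R=np.array([[np.cos(th),-np.sin(th)],[np.sin(th),np.cos(th)]])
o=P.mean(0)-R@L.mean(0);print('th',np.degrees(th),'o',o,'knob',o+R@[-.072,0])
print('res mm',((P-o)@R-L)*1e3)
h=hsv(im);H,s,v=[h[...,i].astype(int) for i in range(3)]
# pins tops approx
pins=np.array([(292,43.),(325,36),(319.5,167.5),(350.5,160)])
print('pins local',((plane(m,pins,.025)[:,:2]-o)@R*1e3).round(1))
red=((H<5)|(H>175))&(s>100)&(v>60); red[180:]=0
red=cv2.morphologyEx(red.astype(np.uint8),cv2.MORPH_CLOSE,np.ones((9,9)))
print(blobs(red,80)[0]);c=max(cv2.findContours(red,0,1)[0],key=cv2.contourArea);r=cv2.minAreaRect(c);print(r)
bp=cv2.boxPoints(r)
for z in(.06,.072):
  q=(plane(m,bp,z)[:,:2]-o)@R*1e3;print('knob box local',z,q.round(1).tolist())
ys,xs=np.nonzero((H>95)&(H<135)&(s>60)&(np.arange(420)[:,None]<110)&(np.arange(560)[None]>295)&(np.arange(560)[None]<350))
e=cv2.fitEllipse(cv2.convexHull(np.c_[xs,ys].astype(np.float32)));print('ring',e)
w=plane(m,[e[0]],.034)[0];print('spot',w,'local',((w[:2]-o)@R)*1e3)
E
```

```text
sides [np.float64(188.5), np.float64(126.6), np.float64(187.0), np.float64(127.3)]
th 13.574027271715051 o [ 0.5137094  -0.13582696] knob [ 0.44372054 -0.15272547]
res mm [[ 0.43866375 -1.12596564]
 [-1.04888268 -1.93355885]
 [-1.17456638  1.51604063]
 [ 1.78478531  1.54348385]]
pins local [[ 13.2  60.8]
 [ 44.3  59.9]
 [ 13.4 -59.3]
 [ 45.  -59. ]]
[(np.int32(843), [212.9, 132.1], [185, 121, 56, 24])]
((212.923095703125, 132.11537170410156), (15.49317455291748, 55.89310073852539), 78.69007110595703)
knob box local 0.06 [[-97.9, 7.8], [-48.4, 5.3], [-49.2, -8.0], [-99.1, -5.6]]
knob box local 0.072 [[-94.7, 7.8], [-47.0, 5.3], [-47.8, -7.5], [-95.9, -5.2]]
ring ((322.34393310546875, 76.81468963623047), (25.423280715942383, 26.524662017822266), 12.721280097961426)
spot [ 0.54006779 -0.10454442  0.034     ] local [32.96419699 24.22238933]
```

>>> carry_out(
  deltas=[
    [0, 0, -0.56, 0.115, -0.113, 0.2, 1],
    [0, 0, -0.56, 0.115, -0.113, 0.2, 1],
    [0, 0, -0.56, 0.115, -0.113, 0.2, 1],
    [0, 0, -0.56, 0.115, -0.113, 0.2, 1],
    [0, 0, -0.56, 0.115, -0.113, 0.2, 1],
    [0, 0, -0.56, 0.115, -0.113, 0.2, 1],
    [0, 0, -0.56, 0.115, -0.113, 0.2, 1],
    [0, 0, -0.56, 0.115, -0.113, 0.2, 1],
    [0, 0, -0.56, 0.115, -0.113, 0.2, 1],
    [0, 0, -0.56, 0.115, -0.113, 0.2, 1],
    [0, 0, -0.56, 0.115, -0.113, 0.2, 1],
    [0, 0, -0.56, 0.115, -0.113, 0.2, 1],
    [0, 0, -0.56, 0.115, -0.113, 0.2, 1],
    [0, 0, -0.56, 0.115, -0.113, 0.2, 1],
    [0, 0, -0.56, 0.115, -0.113, 0.2, 0.5],
    [0, 0, -0.56, 0.115, -0.113, 0.2, 0.5],
    [0, 0, -0.56, 0.115, -0.113, 0.2, 0.5],
    [0, 0, -0.56, 0.115, -0.113, 0.2, 0.5],
  ],
)

```text
clock: 2.53
ee_pos: [0.4438, -0.1521, 0.1333]
eef_rot: [-0.294, 3.128, 0.0]
contact_force: [-0.5, 0.3, -0.0]
opening: 0.0672
gripper_force: 0.0
```

```bash
cat >> h.py <<'E'
from scipy.spatial.transform import Rotation as Ro
def st():
    s=manip.read_state(); R=Ro.from_rotvec(s["eef_rot"]).as_matrix()
    print('t',round(s["clock"],2),'p',np.round(s["ee_pos"],4),'toolx deg',round(np.degrees(np.arctan2(R[1,0],R[0,0])),2),'z',R[:,2].round(4),'F',np.round(s["contact_force"],1),'M',np.round(s["moment"],2),'op',round(s["opening"],4),'gf',round(s["gripper_force"],1),'q',np.round(s["joint_pos"],2)); return s,R
E
python3 -c "
from h import *
s,R=st()
print('shift to knob',(R.T@(np.array([.444,-.1525,.064])-s['ee_pos'])/.5).round(4))"
```

```text
t 2.53 p [ 0.4438 -0.1521  0.1333] toolx deg -169.28 z [ 1.e-04  1.e-04 -1.e+00] F [-0.5  0.3 -0. ] M [ 0.16 -0.05  0.03] op 0.0672 gf 0.0 q [ 0.53  0.33 -0.32  2.1   0.15  0.73  1.87]
shift to knob [-0.0003 -0.0009  0.1385]
```

>>> carry_out(
  deltas=[
    [0, 0, 0, 0, 0, 0.07, 0.5],
    [0, 0, 0, 0, 0, 0.1385, 0.5],
    [0, 0, 0, 0, 0, 0.1385, 0.5],
    [0, 0, 0, 0, 0, 0.1385, 0],
    [0, 0, 0, 0, 0, 0.1385, 0],
    [0, 0, 0, 0, 0, 0.1385, 0],
    [0, 0, 0, 0, 0, 0.1385, 0],
    [0, 0, 0, 0, 0, 0.1385, 0],
    [0, 0, 0, 0, 0, 0.1385, 0],
    [0, 0, 0, 0, 0, 0.1385, 0],
    [0, 0, 0, 0, 0, 0.1385, 0],
    [0, 0, 0, 0, 0, 0.1385, 0],
  ],
  force=30,
)

```text
clock: 3.53
ee_pos: [0.4443, -0.1527, 0.0653]
eef_rot: [-0.294, 3.126, -0.001]
contact_force: [-1.2, 1.0, 7.5]
opening: 0.0125
gripper_force: 30.0
```

```bash
python3 -c "
from h import *
st()"
```

```text
t 3.53 p [ 0.4443 -0.1527  0.0653] toolx deg -169.24 z [ 1.9e-03 -8.0e-04 -1.0e+00] F [-1.2  1.   7.5] M [ 0.33  0.2  -0.12] op 0.0125 gf 30.0 q [ 0.49  0.46 -0.28  2.14  0.22  0.57  1.81]
```

>>> carry_out(
  deltas=[
    [0, 0, 0.035, 0, 0, -0.002, 0],
    [0, 0, 0.07, 0, 0, -0.002, 0],
    [0, 0, 0.105, 0, 0, -0.002, 0],
    [0, 0, 0.14, 0, 0, -0.002, 0],
    [0, 0, 0.175, 0, 0, -0.002, 0],
    [0, 0, 0.21, 0, 0, -0.002, 0],
    [0, 0, 0.245, 0, 0, -0.002, 0],
    [0, 0, 0.28, 0, 0, -0.002, 0],
    [0, 0, 0.31, 0, 0, -0.002, 0],
    [0, 0, 0.34, 0, 0, -0.002, 0],
    [0, 0, 0.37, 0, 0, -0.002, 0],
    [0, 0, 0.4, 0, 0, -0.002, 0],
    [0, 0, 0.41, 0, 0, -0.002, 0],
    [0, 0, 0.41, 0, 0, -0.002, 0],
    [0, 0, 0.41, 0, 0, -0.002, 0],
  ],
)

```text
clock: 4.78
ee_pos: [0.4435, -0.1542, 0.0654]
eef_rot: [1.642, 2.676, -0.002]
contact_force: [-1.0, -5.0, -2.0]
opening: 0.0128
gripper_force: 30.0
```

```bash
python3 -c "
from h import *
st()"
```

```text
t 4.78 p [ 0.4435 -0.1542  0.0654] toolx deg 116.94 z [ 9.e-04 -2.e-03 -1.e+00] F [-1. -5. -2.] M [-1.11  0.09 -0.14] op 0.0128 gf 30.0 q [ 0.22  0.43  0.05  2.16 -0.04  0.55  0.77]
```

>>> carry_out(
  deltas=[
    [0, 0, 0.01, 0, 0, 0, 0],
    [0, 0, 0.02, 0, 0, 0, 0],
    [0, 0, 0.03, 0, 0, 0, 0],
    [0, 0, 0.035, 0, 0, 0, 0],
    [0, 0, 0.035, 0, 0, 0, 0],
    [0, 0, 0.035, 0, 0, 0, 0],
  ],
)

```text
clock: 5.28
ee_pos: [0.4434, -0.1543, 0.0654]
eef_rot: [1.783, 2.584, -0.003]
contact_force: [-1.2, -5.6, -1.2]
opening: 0.0129
gripper_force: 30.6
```

```bash
python3 -c "
from h import *
st()"
```

```text
t 5.28 p [ 0.4434 -0.1543  0.0654] toolx deg 110.8 z [ 6.0e-04 -2.4e-03 -1.0e+00] F [-1.2 -5.6 -1.2] M [-1.32  0.16  0.68] op 0.0129 gf 30.6 q [ 0.19  0.43  0.08  2.16 -0.06  0.55  0.68]
```

>>> carry_out(
  deltas=[
    [0, 0, -0.005, 0, 0, 0, 0.4],
    [0, 0, -0.005, 0, 0, 0, 0.4],
    [0, 0, -0.005, 0, 0, 0, 0.4],
    [0, 0, -0.005, 0, 0, 0, 0.4],
    [0, 0, -0.005, 0, 0, -0.08, 0.4],
    [0, 0, -0.005, 0, 0, -0.16, 0.4],
    [0, 0, -0.005, 0, 0, -0.24, 1],
    [0, 0, -0.005, -0.155, 0.149, -0.34, 1],
    [0, 0, -0.005, -0.155, 0.149, -0.34, 1],
    [0, 0, -0.005, -0.155, 0.149, -0.34, 1],
    [0, 0, -0.005, -0.155, 0.149, -0.34, 1],
    [0, 0, -0.005, -0.155, 0.149, -0.34, 1],
    [0, 0, -0.005, -0.155, 0.149, -0.34, 1],
    [0, 0, -0.005, -0.155, 0.149, -0.34, 1],
  ],
)

```text
clock: 6.45
ee_pos: [0.539, -0.1978, 0.2339]
eef_rot: [-1.764, -2.596, 0.001]
contact_force: [-1.0, -1.1, -0.1]
opening: 0.088
gripper_force: 0.0
```

```bash
python3 - <<'E'
from h import *
st()
im,m=grab("wrist","wrist2.png")
np.savez('w2.npz',**{k:np.array(v) for k,v in m.items()})
E
```

```text
t 6.45 p [ 0.539  -0.1978  0.2339] toolx deg 111.62 z [-0.0027  0.0011 -1.    ] F [-1.  -1.1 -0.1] M [ 0.   -0.01 -0.01] op 0.088 gf 0.0 q [ 0.2   0.34  0.12  1.8  -0.05  1.01  0.71]
```

View pics/wrist2.png

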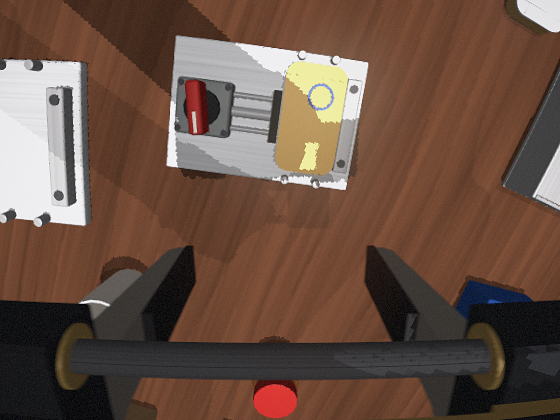

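The knob is now across the clamp, running from (190,82) to (203,134), and the can sits against the fence. The ring is at (321,97). Next I measure the knob angle and the ring position.

```bash
python3 - <<'E'
from h import *
im=cv2.imread('pics/wrist2.png')[:,:,::-1].copy(); m=dict(np.load('w2.npz'))
P=plane(m,[(176,36),(368,62),(346,189),(166,166)],.012)[:,:2]
L=np.array([(-110,65),(80,65),(80,-65),(-110,-65)])/1e3
a=L-L.mean(0);b=P-P.mean(0)
th=np.arctan2((a[:,0]*b[:,1]-a[:,1]*b[:,0]).sum(),(a*b).sum());R=np.array([[np.cos(th),-np.sin(th)],[np.sin(th),np.cos(th)]])
o=P.mean(0)-R@L.mean(0);print('th',np.degrees(th),'o',o,'knob',o+R@[-.072,0]); print(((P-o)@R-L)*1e3)
h=hsv(im);H,s,v=[h[...,i].astype(int) for i in range(3)]
# knob top stripe+bar
red=((H<5)|(H>175))&(s>100)&(v>60); red[180:]=0; red=cv2.morphologyEx(red.astype(np.uint8),cv2.MORPH_CLOSE,np.ones((9,9)))
c=max(cv2.findContours(red,0,1)[0],key=cv2.contourArea);bp=cv2.boxPoints(cv2.minAreaRect(c))
print('box',bp.tolist());print((((plane(m,bp,.07)[:,:2]-o)@R)*1e3).round(1).tolist())
U=np.arange(560)[None];V=np.arange(420)[:,None]
ys,xs=np.nonzero((H>95)&(H<135)&(s>60)&(V<120)&(V>75)&(U>298)&(U<342))
e=cv2.fitEllipse(cv2.convexHull(np.c_[xs,ys].astype(np.float32)));print('ring',e)
w=plane(m,[e[0]],.034)[0];print('spot',w,'local',((w[:2]-o)@R)*1e3)
# pen rough from scene & side again
E
```

```text
th 14.016357001810157 o [ 0.51292705 -0.13595321] knob [ 0.44307073 -0.15339153]
[[ 1.27397471 -0.90522502]
 [-0.89532305 -0.85548443]
 [-0.39825354  1.11456188]
 [ 0.01960188  0.64614757]]
box [[183.95648193359375, 79.75325775146484], [204.5655517578125, 78.20757293701172], [208.70663452148438, 133.4219970703125], [188.09756469726562, 134.96768188476562]]
[[-82.2, 21.7], [-65.1, 24.9], [-57.6, -20.0], [-75.2, -23.5]]
ring ((320.3030700683594, 96.65477752685547), (25.185834884643555, 25.980491638183594), 10.766670227050781)
spot [ 0.54187234 -0.10402452  0.034     ] local [35.81659087 23.96754486]
```

>>> carry_out(
  deltas=[
    [0, 0, 0.12, 0.505, 0.18, 0, 1],
    [0, 0, 0.12, 0.505, 0.18, 0, 1],
    [0, 0, 0.12, 0.505, 0.18, 0, 1],
    [0, 0, 0.12, 0.505, 0.18, 0, 1],
    [0, 0, 0.12, 0.505, 0.18, 0, 1],
    [0, 0, 0.12, 0.505, 0.18, 0, 1],
    [0, 0, 0.12, 0.505, 0.18, 0, 1],
    [0, 0, 0.12, 0.505, 0.18, 0, 1],
    [0, 0, 0.12, 0.505, 0.18, 0, 1],
    [0, 0, 0.12, 0.505, 0.18, 0, 1],
    [0, 0, 0.12, 0.505, 0.18, 0, 1],
  ],
)

```text
clock: 7.42
ee_pos: [0.531, 0.0674, 0.2349]
eef_rot: [2.224, 2.218, -0.001]
contact_force: [0.4, -0.3, -0.4]
opening: 0.0917
gripper_force: 0.0
```

```bash
python3 - <<'E'
from h import *
st()
im,m=grab("wrist","wrist3.png")
np.savez('w3.npz',**{k:np.array(v) for k,v in m.items()})
E
```

```text
t 7.42 p [0.531  0.0674 0.2349] toolx deg 89.85 z [-5.e-04 -8.e-04 -1.e+00] F [ 0.4 -0.3 -0.4] M [-0.04 -0.09 -0.01] op 0.0917 gf 0.0 q [-0.23  0.27  0.05  1.89 -0.02  0.98 -0.18]
```

View pics/wrist3.png

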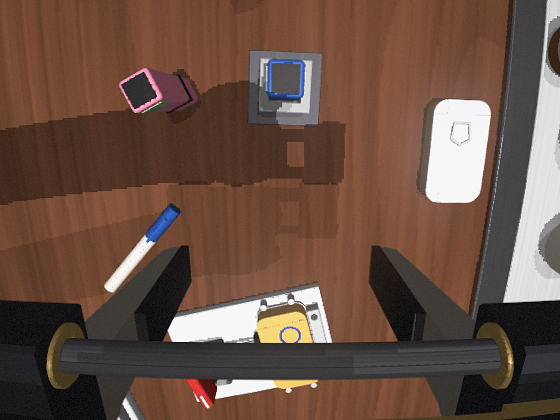

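The wrist view shows the pen's blue-framed top at about (285,78), almost square to the image. The stand foot's corners are near (249,51), (322,55), (319,125) and (248,123), and the pink pen is at (142,90).

```bash
python3 - <<'E'
from h import *
im=cv2.imread('pics/wrist3.png')[:,:,::-1].copy(); m=dict(np.load('w3.npz'))
h=hsv(im);H,s,v=[h[...,i].astype(int) for i in range(3)]
bl=((H>105)&(H<128)&(s>120)&(v>50)).astype(np.uint8); bl[:50]=0;bl[110:]=0;bl[:,:250]=0;bl[:,320:]=0
c=max(cv2.findContours(bl,0,1)[0],key=cv2.contourArea);r=cv2.minAreaRect(c);bp=cv2.boxPoints(r);print(r)
P=plane(m,bp,.145);print(P.round(4).tolist(),P.mean(0))
print('sides',[np.linalg.norm(P[i]-P[(i+1)%4])for i in range(4)])
for i in range(2): d=P[i+1]-P[i];print('ang',np.degrees(np.arctan2(d[1],d[0])))
F=plane(m,[(249,51),(322,55),(319,125),(248,123)],.005);print('foot',F.round(4).tolist(),F.mean(0),[np.linalg.norm(F[i]-F[(i+1)%4]).round(4)for i in range(4)],[np.degrees(np.arctan2(*(F[(i+1)%4]-F[i])[[1,0]])).round(1)for i in range(4)])
# view crop 
cr=cv2.resize(im[30:140,230:340],None,fx=5,fy=5,interpolation=cv2.INTER_CUBIC);cv2.imwrite('pics/crop3.png',cr[:,:,::-1])
print('pink',plane(m,[(142,90)],.145))
ms=[optics.camera_model("scene"),optics.camera_model("side")]
print('brown base',plane(ms[0],[(367,220)],0),plane(ms[1],[(226,293)],0),'top',tri(ms,[(371,183),(223,259)]))
E
```

```text
((285.4681396484375, 79.3917236328125), (36.084136962890625, 40.01020431518555), 2.0454084873199463)
[[0.523, 0.149, 0.145], [0.5242, 0.1735, 0.145], [0.5467, 0.1727, 0.145], [0.5461, 0.1482, 0.145]] [0.53499826 0.16085801 0.145     ]
sides [np.float64(0.024474391275471623), np.float64(0.022558632355567192), np.float64(0.024495368531788592), np.float64(0.023041559797795236)]
ang 87.33903694869664
ang -2.060713240538065
foot [[0.5011, 0.1977, 0.005], [0.573, 0.1938, 0.005], [0.5713, 0.1253, 0.005], [0.4986, 0.1275, 0.005]] [0.53600161 0.16107642 0.005     ] [np.float64(0.072), np.float64(0.0685), np.float64(0.0728), np.float64(0.0702)] [np.float64(-3.1), np.float64(-91.4), np.float64(178.3), np.float64(88.0)]
pink [[0.44258835 0.15583014 0.145     ]]
brown base [[0.49890925 0.27208027 0.        ]] [[0.50862736 0.26195781 0.        ]] top [0.5064291  0.26009327 0.13411966]
```

View pics/crop3.png

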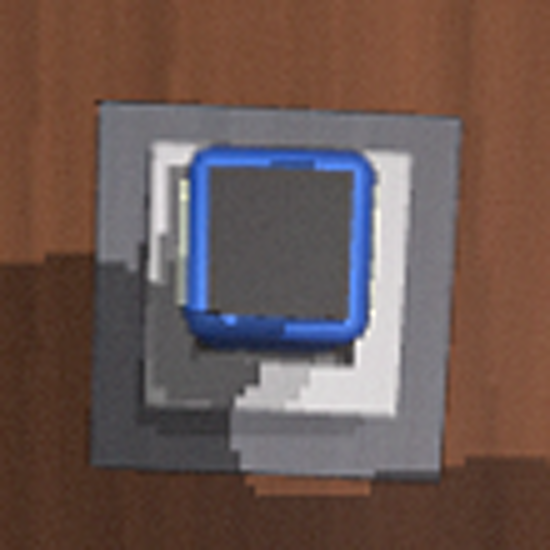

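>>> carry_out(
  deltas=[
    [0, 0, 0.012, 0.187, 0.008, 0, 0.7],
    [0, 0, 0.012, 0.187, 0.008, 0, 0.7],
    [0, 0, 0.012, 0.187, 0.008, 0.06, 0.7],
    [0, 0, 0.012, 0.187, 0.008, 0.12, 0.7],
    [0, 0, 0.012, 0.187, 0.008, 0.12, 0.7],
    [0, 0, 0.012, 0.187, 0.008, 0.12, 0.7],
    [0, 0, 0.012, 0.187, 0.008, 0.12, 0.7],
  ],
)

```text
clock: 8.05
ee_pos: [0.5364, 0.1614, 0.1762]
eef_rot: [2.265, 2.176, 0.001]
contact_force: [0.4, -0.3, 0.4]
opening: 0.0643
gripper_force: 0.0
```

```bash
python3 -c "
from h import *
s,R=st()
print((R.T@(np.array([.535,.161,.09])-s['ee_pos'])/.5).round(4))"
```

```text
t 8.05 p [0.5364 0.1614 0.1762] toolx deg 87.69 z [ 1.3e-03 -1.0e-04 -1.0e+00] F [ 0.4 -0.3  0.4] M [-0.05 -0.    0.02] op 0.0643 gf 0.0 q [-0.36  0.38  0.01  1.88 -0.01  0.88 -0.39]
[-0.0008 -0.0029  0.1724]
```

>>> carry_out(
  deltas=[
    [0, 0, 0, 0, -0.003, 0.06, 0.7],
    [0, 0, 0, 0, -0.003, 0.12, 0.7],
    [0, 0, 0, 0, -0.003, 0.172, 0.7],
    [0, 0, 0, 0, -0.003, 0.172, 0.7],
    [0, 0, 0, 0, -0.003, 0.172, 0],
    [0, 0, 0, 0, -0.003, 0.172, 0],
    [0, 0, 0, 0, -0.003, 0.172, 0],
    [0, 0, 0, 0, -0.003, 0.172, 0],
    [0, 0, 0, 0, -0.003, 0.172, 0],
    [0, 0, 0, 0, -0.003, 0.172, 0],
    [0, 0, 0, 0, -0.003, 0.172, 0],
    [0, 0, 0, 0, -0.003, 0.172, 0],
  ],
  force=25,
)

```text
clock: 9.05
ee_pos: [0.5343, 0.1629, 0.0898]
eef_rot: [2.263, 2.179, 0.001]
contact_force: [-0.3, -0.1, 5.0]
opening: 0.0239
gripper_force: 25.0
```

```bash
python3 -c "
from h import *
s,R=st()"
```

```text
t 9.05 p [0.5343 0.1629 0.0898] toolx deg 87.84 z [ 1.e-03  3.e-04 -1.e+00] F [-0.3 -0.1  5. ] M [-0.11  0.21  0.04] op 0.0239 gf 25.0 q [-0.36  0.51  0.01  1.93 -0.01  0.7  -0.39]
```

>>> carry_out(
  deltas=[
    [0, 0, 0, 0, 0, -0.02, 0],
    [0, 0, 0, 0, 0, -0.05, 0],
    [0, 0, 0, 0, 0, -0.09, 0],
    [0, 0, 0, 0, 0, -0.13, 0],
    [0, 0, 0, 0, 0, -0.18, 0],
    [0, 0, 0, 0, 0, -0.22, 0],
    [0, 0, 0, 0, 0, -0.22, 0],
    [0, 0, 0, 0, 0, -0.22, 0],
    [0, 0, 0, 0, 0, -0.22, 0],
  ],
)

```text
clock: 9.8
ee_pos: [0.5329, 0.1625, 0.1981]
eef_rot: [-2.262, -2.179, 0.003]
contact_force: [0.1, -0.9, -1.7]
opening: 0.0237
gripper_force: 25.0
```

```bash
python3 -c "
from h import *
s,R=st()
print((R.T@(np.array([.542,-.104,.2])-s['ee_pos'])/.5).round(4))"
```

```text
t 9.8 p [0.5329 0.1625 0.1981] toolx deg 87.84 z [-1.9e-03 -7.0e-04 -1.0e+00] F [ 0.1 -0.9 -1.7] M [-0.07 -0.    0.01] op 0.0237 gf 25.0 q [-0.37  0.35  0.01  1.87 -0.01  0.92 -0.39]
[-0.5319  0.0383 -0.0035]
```

>>> carry_out(
  deltas=[
    [0, 0, 0, -0.08, 0.006, 0, 0],
    [0, 0, 0, -0.16, 0.012, 0, 0],
    [0, 0, 0, -0.24, 0.018, 0, 0],
    [0, 0, 0, -0.32, 0.024, 0, 0],
    [0, 0, 0, -0.39, 0.03, 0, 0],
    [0, 0, 0, -0.45, 0.034, 0, 0],
    [0, 0, 0, -0.5, 0.036, 0, 0],
    [0, 0, 0, -0.532, 0.038, 0.03, 0],
    [0, 0, 0, -0.532, 0.038, 0.07, 0],
    [0, 0, 0, -0.532, 0.038, 0.11, 0],
    [0, 0, 0, -0.532, 0.038, 0.14, 0],
    [0, 0, 0, -0.532, 0.038, 0.14, 0],
    [0, 0, 0, -0.532, 0.038, 0.14, 0],
    [0, 0, 0, -0.532, 0.038, 0.14, 0],
  ],
)

```text
clock: 10.97
ee_pos: [0.5428, -0.1037, 0.129]
eef_rot: [-2.263, -2.179, 0.001]
contact_force: [-0.4, -0.8, -1.1]
opening: 0.0238
gripper_force: 25.0
```

```bash
python3 - <<'E'
from h import *
s,R=st()
tip=s['ee_pos']+R@np.array([0,0,.082]); print(tip)
out=[]
for n in ["scene","side"]:
    im,m=grab(n,n+'4.png'); 
    q=proj(m,[tip,[.542,-.104,.034]]);print(n,q.round(1).tolist())
    u,v=q[1].round().astype(int); out.append(cv2.resize(im[v-50:v+25,u-38:u+37],(395,395),interpolation=cv2.INTER_CUBIC)); print(u-38,v-50)
cv2.imwrite('pics/crop4.png',np.hstack(out)[:,:,::-1])
E
```

```text
t 10.97 p [ 0.5428 -0.1037  0.129 ] toolx deg 87.84 z [-5.e-04 -0.e+00 -1.e+00] F [-0.4 -0.8 -1.1] M [-0.   -0.04  0.05] op 0.0238 gf 25.0 q [ 0.04  0.44  0.11  1.93 -0.07  0.77  0.15]
[ 0.54276464 -0.10372261  0.04701525]
scene [[253.4, 244.6], [253.3, 248.4]]
215 198
side [[262.5, 177.2], [262.8, 180.5]]
225 131
```

View pics/crop4.png

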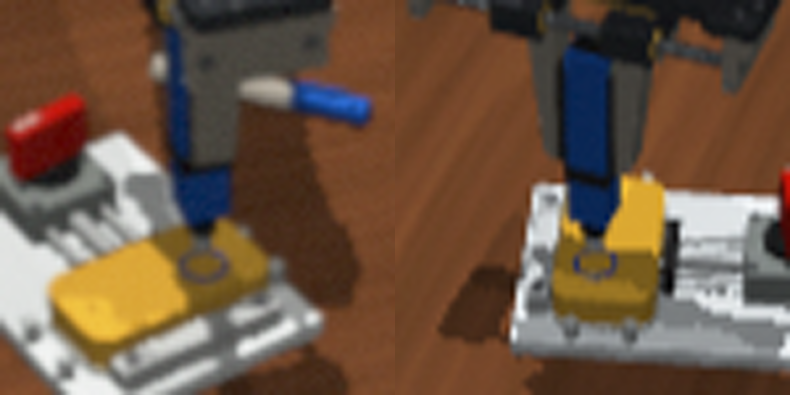

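Seen from both cameras, the foot hangs right over the ring, at crop (203,240) and (596,245). I'll lower it in small steps and average the force readings.

>>> carry_out(
  deltas=[
    [0, 0, 0, 0, 0, 0.01, 0],
    [0, 0, 0, 0, 0, 0.02, 0],
    [0, 0, 0, 0, 0, 0.02, 0],
    [0, 0, 0, 0, 0, 0.02, 0],
    [0, 0, 0, 0, 0, 0.02, 0],
    [0, 0, 0, 0, 0, 0.02, 0],
  ],
)

```text
clock: 11.57
ee_pos: [0.5429, -0.1038, 0.1192]
eef_rot: [2.263, 2.179, 0.0]
contact_force: [0.2, 0.4, -0.8]
opening: 0.0239
gripper_force: 25.0
```

```bash
cat >> h.py <<'E'
def avg(n=10):
    F=[];p=[]
    for i in range(n):
        optics.grab_frame("side"); s=manip.read_state(); F.append(s["contact_force"]);p.append(s["ee_pos"])
    print('F',np.mean(F,0).round(2),'sd',np.std(F,0).round(2),'p',np.mean(p,0).round(5),'sd',np.std(p,0).round(5))
E
python3 -c "
from h import *
avg();st()"
```

```text
F [-0.17  0.02 -1.35] sd [0.44 0.49 0.43] p [ 0.54283 -0.10379  0.11912] sd [4.e-05 2.e-05 5.e-05]
t 12.07 p [ 0.5428 -0.1038  0.1191] toolx deg 87.84 z [ 0.e+00 -1.e-04 -1.e+00] F [-0.8 -0.5 -1.7] M [0.03 0.04 0.06] op 0.0238 gf 25.0 q [ 0.04  0.45  0.11  1.94 -0.07  0.75  0.15]
```

>>> carry_out(
  deltas=[
    [0, 0, 0, 0, 0, 0.003, 0],
    [0, 0, 0, 0, 0, 0.006, 0],
    [0, 0, 0, 0, 0, 0.009, 0],
    [0, 0, 0, 0, 0, 0.009, 0],
    [0, 0, 0, 0, 0, 0.009, 0],
  ],
)

```text
clock: 12.48
ee_pos: [0.5428, -0.1038, 0.1146]
eef_rot: [2.263, 2.179, 0.0]
contact_force: [0.3, 0.3, -0.2]
opening: 0.024
gripper_force: 25.0
```

```bash
python3 -c "
from h import *
avg()"
```

```text
F [-0.29 -0.03  0.44] sd [0.52 0.4  0.29] p [ 0.54282 -0.10377  0.11462] sd [1.e-05 1.e-05 3.e-05]
```

>>> carry_out(
  deltas=[
    [0, 0, 0, 0, 0, 0.002, 0],
    [0, 0, 0, 0, 0, 0.004, 0],
    [0, 0, 0, 0, 0, 0.005, 0],
    [0, 0, 0, 0, 0, 0.005, 0],
    [0, 0, 0, 0, 0, 0.005, 0],
  ],
)

```text
clock: 13.4
ee_pos: [0.5428, -0.1038, 0.1121]
eef_rot: [2.263, 2.179, 0.0]
contact_force: [-0.2, -0.6, 1.1]
opening: 0.0241
gripper_force: 25.0
```

```bash
python3 - <<'E'
from h import *
avg(20);s,R=st()
out=[]
for n in ["scene","side"]:
    im,m=grab(n,n+'5.png'); q=proj(m,[.542,-.104,.034])
    u,v=q[0].round().astype(int); out.append(cv2.resize(im[v-50:v+25,u-38:u+37],(395,395),interpolation=cv2.INTER_CUBIC))
cv2.imwrite('pics/crop5.png',np.hstack(out)[:,:,::-1])
E
```

```text
F [-0.03  0.11  1.59] sd [0.59 0.64 0.49] p [ 0.54282 -0.10378  0.11208] sd [1.e-05 1.e-05 2.e-05]
t 14.4 p [ 0.5428 -0.1038  0.112 ] toolx deg 87.84 z [ 1.e-04 -0.e+00 -1.e+00] F [ 0.6 -0.8  0.8] M [0.06 0.07 0.  ] op 0.024 gf 25.0 q [ 0.04  0.46  0.11  1.94 -0.07  0.74  0.15]
```

View pics/crop5.png

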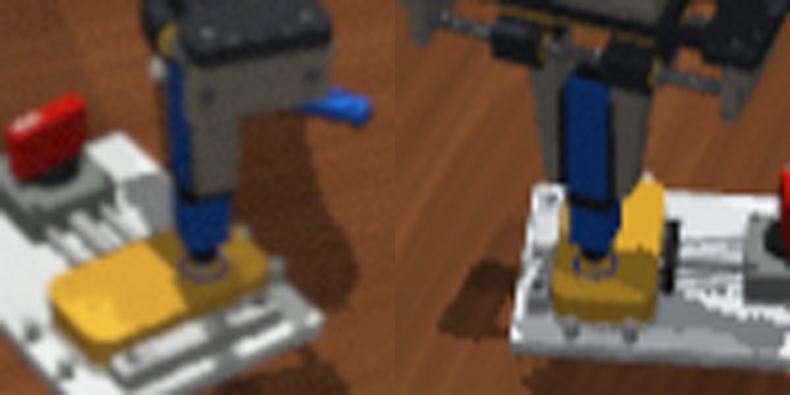

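The pen stands inside the ring in both views, at crop (204,262) and (597,262). The force rose by 2.9 N over the unloaded baseline, which means the foot is about 3.9 mm in.

```bash
python3 -c "
from h import *
print(workorder.finish_job())"
```

```text
the job is handed in; nothing more can be done
None
```

The job is handed in: the clamp knob is at its stop with the can held tight, and the gripper still holds the blue pen upright in the ring with its foot about 3.9 mm in (about 2.9 N).

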